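# Slide the routing template home over its hidden pins

## Robot

A 7-joint arm with a two-finger parallel gripper is mounted at the origin on a cart in front of the work surface, level with it; the furniture and walls round the work are solid. World frame = base frame: x ahead of the robot, y to its left, z up, the work surface at z = 0. Lengths are in m, angles in degrees, forces in N, time in s.
With the tool pointing down it reaches from about 0.425 to 0.875 m from the base axis. Payload 4.7 kg.
Tool frame: the origin (TCP) lies at the centre of the arm's flange, where the gripper is bolted on; the fingertips stand 182 mm ahead of it and the grasp point (between the pads) lies 164 mm ahead of it; z points along the fingers, x is the direction in which the jaws open and shut, and the axes are right-handed (so a half turn about z gives the same grasp; the last joint's range is limited). The gripper opens to 87 mm and grips with 3 to 60 N. Pads are 19 mm wide; open, the fingers measure 117 mm over their backs; the gripper's body (75 mm by 190 mm) begins 51 mm behind the grasp point.
Start: joints at [-74.708, 18.392, -4.016, 83.108, 1.295, 78.541, -3.26], TCP at [0.163, 0.629, 0.405] pointing down, gripper open.
Joint ranges: [-163.93, 163.93], [-17.29, 119.83], [-79.2, 71.16], [3.27, 140.29], [-89.18, 269.18], [5.43, 117.66], [-154.24, 154.24]. Speed limits (degrees/s): [147.25, 147.25, 180, 180, 180, 180, 180].

## Interface

Orientations are given as [roll, pitch, yaw] about the fixed x, y, z axes, in that order (R = Rz(yaw) Ry(pitch) Rx(roll)).
In Python, from cell import env gives the robot as it stands. The module is installed in compiled form; this text tells all that it offers.
- The arm moves only by the tool carry_out, never from a script. Its argument "increments" is a list of rows, each a list of 5 numbers: the shift along the world's x, y, z in m, then the turn about the world's z in degrees, then the gripper's target within -1 to 1 (shut at 1, half-way at 0, fully open at -1). In form: [[dx, dy, dz, spin, jaw], ...]. A call has 1 to 20 rows; each row is the pose to reach, as a shift and turn from the pose commanded when the call began; what a row does not reach only later rows make up. A row lasts 1/10 s, in which the tool goes at most 50 mm and 8.59 degrees, less where a joint would pass 70% of its speed; a pose out of reach is approached as far as the arm can. A call with a gripper value outside its range is refused whole. The fingers move at their own pace and stop on an object; "grip_force" is the grip in N (left out, the last holds). Time passes only in rows, so rows that repeat a pose let the fingers close. It gives the time, the measured TCP pose, the force and the opening at its end, in the units of the state.
- env.get_obs(): the state, without advancing time (a new reading comes with each control period).
- env.read_camera(name): name is "scene" or "top" or "wrist"; returns (picture, depth): 400x640x3 uint8, red, green, blue; 400x640 float32, m along the optical axis (not along the pixel's ray), 0 where there is no reading.
- env.get_calibration(name): a dict with "K" (3x3 intrinsics, pixels), "camera_from_world" (4x4, takes a point from world to camera coordinates); the wrist camera has in their place "T_tool_cam" (4x4, takes a point from camera to tool coordinates, whose origin is the TCP and whose axes are the tool frame's). Camera axes: x right, y down, z forward; pixel columns grow to the right and rows downward; lengths in m; the calibration is good to about 2 mm. A picture is of the moment at which its call begins: read the wrist's pose just before it. get_calibration takes no time and is no camera call.
- env.sign_off(): hands the job in, once; it reports no verdict.
The state is a dict: "time_s": time; "qpos": joint angles; "joint_velocities": joint speeds; "effort": joint torques, N m; "tool_pos": TCP position; "tool_rot": TCP orientation; "force": force on the tool from outside, world axes, zero at the start; "wrist_torque": the same for the moment, N m; "grip_width": finger opening in m.
Only numpy, scipy, OpenCV 4.12 (cv2) and the standard library are available. Lean on these libraries where they do the work, as an engineer would, in place of code of your own. Each camera call takes 0.05 s, during which the arm holds its last target.

## Task

The brown wooden routing template sits skewed on the jig board, propped up on the two locating pins hidden beneath it. Without lifting it off, slide it about until both of its round holes drop over the two pins and it lies flat on the board, then leave it there. Do not disturb the sanding block, the cork block or the small brass plane standing beside the jig.

Things in the scene. Friction and masses are not known exactly. Their poses are not given: they have to be found in the camera images.
- jig_board: Fixed light wooden board, 220 (x) x 190 (y) x 18 mm, on the table. Origin at the centre of its underside; x to its far side, y to its left, z up; top face at z = 18 mm. A dark square is let in flush near its middle; small screw heads at its corners. Its two locating pins are hidden by the template.
- pin_line (a point): On the board's top at x = -50, y = 0 mm; axes as the board's. Two steel pins, 9 mm thick, 11 mm high (upper 5 mm a bullet nose 3 mm across), 80 mm apart along y, on this line. Set by hand: the pair is shifted sideways together by an unknown amount, up to 12 mm either way from y = +40 and -40 mm here. No pose shows it: find them by touch.
- template_centre (a point): Centre of the loose brown wooden template, 150 (x) x 120 (y) x 8 mm, 0.13 to 0.25 kg; axes as the board's when home; 40 x 40 mm window centred at x = 22. Starts 18 to 36 mm too near, up to 14 mm sideways, turned up to 0.14 rad; near end up on the pins, far edge on the board. Home: flat, centre 22 mm above the board's underside, straight over its middle in x; the pins then block sliding.
- hole_left (a point): Centre (at half thickness) of the template's left round through-hole, 11.5 mm wide, at x = -50, y = +40 mm from the template's centre. Until both pins are in the holes, the holes stay about 11 mm higher than when home (22 mm above the board's underside). When home, the pins show 3 mm above the template's top.
- hole_right (a point): Centre (at half thickness) of the template's right round through-hole, 11.5 mm wide, at x = -50, y = -40 mm from the template's centre. Sliding the template takes less than 4 N; once both pins are in, it is blocked.
- sanding_block_mid (a point): Centre of a loose hardwood sanding block, 58 x 88 x 34 mm, to the left of the board; bystander.
- cork_block_mid (a point): Centre of a loose cork block, 44 x 70 x 28 mm, to the right of the board; bystander.
- thumb_plane_mid (a point): A point 12 mm above the underside of a small loose brass plane, 25 x 60 x 34 mm, beyond the far side of the board; bystander.
Not all that is in view belongs to the job. Leave any blue, pink or purple look-alike of the part that bears template_centre alone.

How it is judged:
By the outcome, as a careful person would: the job done as asked, in the order asked, and still so for the second after the job is handed in, with the robot touching nothing.
It also fails if it takes over 72 s, if anything falls off the work surface, if the arm or the gripper's body presses on something with over 40 N, if the wrist force passes 120 N, or if a joint passes its speed limit or range.

## Working session

There is one attempt and no reset: what is moved stays moved. The work goes in short steps, Python scripts to look and compute and a tool call to move; the robot and the scene stay as the last step left them, time stands still between calls to the robot, and variables do not carry over. Pictures are saved under pics/ and viewed, and the job is handed in when it is done.

Besides the shell and the picture viewer there is one more tool, called after "Request:" as name([rows], argument=value, ...), one row to a line, values as JSON. carry_out: Moves the arm, as the interface text tells. Its arguments: {"type":"object","properties":{"increments":{"type":"array"},"grip_force":{"type":"number"}},"required":["increments"]}

```bash
mkdir -p pics; cat > h.py <<'E'
import numpy as np, cv2
from cell import env
def snap(n,f):
    im,d=env.read_camera(n); cv2.imwrite('pics/'+f+'.png',im[:,:,::-1]); np.savez('pics/'+f,im=im,d=d); return im,d
E
python3 - <<'E'
from h import *
print(env.get_obs())
for n in('top','scene'):
    snap(n,n+'0'); print(env.get_calibration(n))
print(env.get_calibration('wrist'))
E
```

```text
{'time_s': 0.0, 'qpos': array([-74.70739747,  18.44088719,  -4.01400013,  83.17566428,
         1.29573197,  78.54141375,  -3.26168301]), 'joint_velocities': array([0.00153034, 0.04835943, 0.090691  , 0.14745278, 0.03617076,
       0.03511303, 0.02195873]), 'effort': array([-1.84209252e-04, -4.91290176e+01, -4.03961884e-01, -3.12520552e+01,
       -6.40130485e-02,  4.37717128e-02,  1.76431108e-04]), 'tool_pos': array([0.16257654, 0.62912644, 0.40363358]), 'tool_rot': array([1.79992983e+02, 1.12685078e-01, 7.55141671e+01]), 'force': array([ 0.84077353, -0.18231011, -0.2786193 ]), 'wrist_torque': array([ 0.09098807, -0.00566448,  0.02079886]), 'grip_width': 0.08668910690513701}
{'K': array([[399.31515594,   0.        , 327.12328106],
       [  0.        , 399.31515594, 195.64485133],
       [  0.        ,   0.        ,   1.        ]]), 'camera_from_world': array([[-0.00237982, -0.99961963, -0.02747606,  0.04412223],
       [-0.99740554,  0.00434961, -0.07185587,  0.65254711],
       [ 0.07194805,  0.02723377, -0.99703651,  0.86285038],
       [ 0.        ,  0.        ,  0.        ,  1.
[... 257 characters left out ...]
      [-0.37076899, -0.2827625 , -0.8846331 ,  0.28332749],
       [ 0.67999685,  0.56611883, -0.46595467,  0.59765098],
       [ 0.        ,  0.        ,  0.        ,  1.        ]])}
{'K': array([[324.36970276,   0.        , 319.56805151],
       [  0.        , 324.36970276, 199.47750756],
       [  0.        ,   0.        ,   1.        ]]), 'T_tool_cam': array([[ 9.99999190e-01,  8.37012555e-04,  9.58390352e-04,
        -7.15720194e-05],
       [-1.07243401e-03,  9.59773422e-01,  2.80773625e-01,
        -7.68725202e-02],
       [-6.84826538e-04, -2.80774426e-01,  9.59773542e-01,
         2.04199498e-02],
       [ 0.00000000e+00,  0.00000000e+00,  0.00000000e+00,
         1.00000000e+00]])}
```

View pics/top0.png

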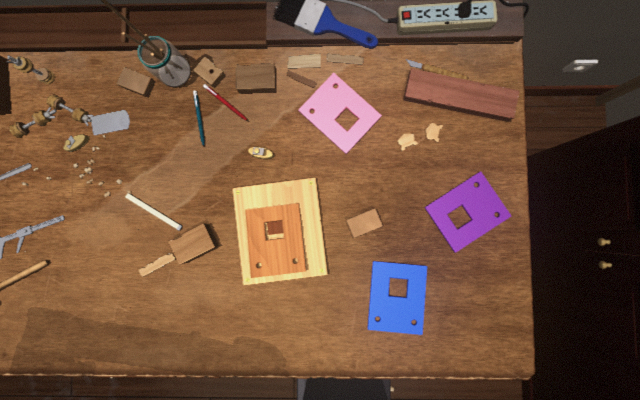

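View pics/scene0.png

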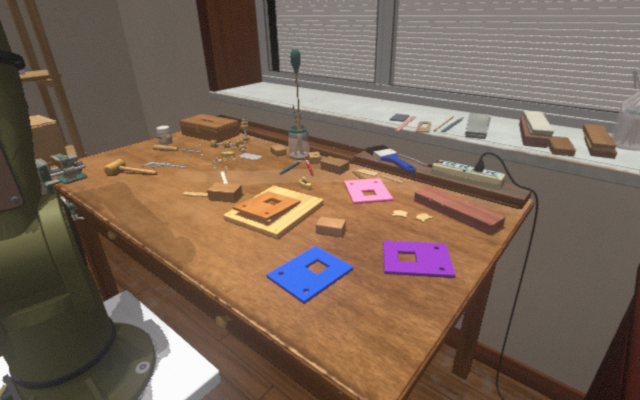

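The top view shows the board around (280,231), the brown template at (276,240), the sanding block at (192,243), the cork block at (365,222) and the brass plane at (260,152). Next I'll measure them.

```bash
cat >> h.py <<'E'
def ray(n,uv,z):
    c=env.get_calibration(n);K=c['K'];T=c['camera_from_world'];R=T[:3,:3];t=T[:3,3]
    o=-R.T@t; d=R.T@np.linalg.inv(K)@np.array([uv[0],uv[1],1.]); s=(z-o[2])/d[2]; return o+s*d
def pix(n,p):
    c=env.get_calibration(n);T=c['camera_from_world'];q=c['K']@(T[:3,:3]@p+T[:3,3]);return q[:2]/q[2]
E
python3 - <<'E'
from h import *
a=np.load('pics/top0.npz');im=a['im'];d=a['d']
c=im[170:295,140:400];cv2.imwrite('pics/crop0.png',cv2.resize(c,None,fx=3,fy=3,interpolation=cv2.INTER_CUBIC)[:,:,::-1])
h=cv2.cvtColor(im,cv2.COLOR_RGB2HSV)
for p in [(240,200),(320,250),(255,230),(295,250),(258,265),(200,240),(365,222),(300,100)]:print(p,im[p[1],p[0]],h[p[1],p[0]],d[p[1],p[0]])
E
```

```text
(240, 200) [239 216 147] [ 23  98 239] 0.89649546
(320, 250) [236 213 146] [ 22  97 236] 0.88257
(255, 230) [225 148  87] [ 13 156 225] 0.87831676
(295, 250) [220 140  82] [ 13 160 220] 0.8677939
(258, 265) [125  93  61] [ 15 131 125] 0.88599336
(200, 240) [175 130  84] [ 15 133 175] 0.877824
(365, 222) [201 149 102] [ 14 126 201] 0.87683344
(300, 100) [157 115  81] [ 13 123 157] 0.9270765
```

View pics/crop0.png

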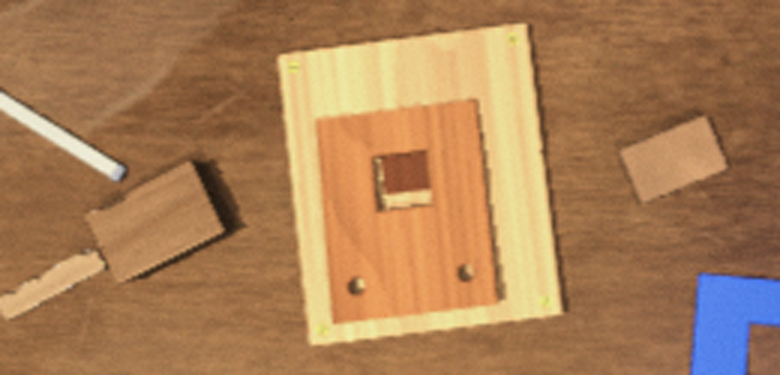

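```bash
cat >> h.py <<'E'
def quad(mask,n,z):
    cs,_=cv2.findContours(mask.astype(np.uint8),cv2.RETR_EXTERNAL,cv2.CHAIN_APPROX_NONE)
    c=max(cs,key=cv2.contourArea); P=np.array([ray(n,p[0],z)[:2] for p in c],np.float32)
    return P,c
E
cat > meas.py <<'E'
from h import *
import sys
def meas(im,v=True):
    h=cv2.cvtColor(im,cv2.COLOR_RGB2HSV).astype(int)
    roi=np.zeros(im.shape[:2],bool);roi[170:300,222:340]=1
    B=roi&(h[:,:,2]>165)&(h[:,:,0]>=9)&(h[:,:,0]<34)
    B=cv2.morphologyEx(B.astype(np.uint8),cv2.MORPH_OPEN,np.ones((3,3)))
    P,c=quad(B,'top',.018); rb=cv2.minAreaRect(P*1000)
    T=roi&(h[:,:,0]<18)&(h[:,:,1]>130)&(h[:,:,2]>150)
    T=cv2.morphologyEx(T.astype(np.uint8),cv2.MORPH_OPEN,np.ones((3,3)))
    P2,c2=quad(T,'top',.034); rt=cv2.minAreaRect(P2*1000)
    bx=cv2.boxPoints(cv2.minAreaRect(c2))
    print('board',rb,'templ',rt,'tpl px',bx.round(1).tolist(), 'areas',B.sum(),T.sum())
    return B,T
if __name__=='__main__':
    im=np.load('pics/top0.npz')['im']; B,T=meas(im)
    cv2.imwrite('pics/m.png',cv2.resize(np.hstack([B,T])[165:300]*255,None,fx=1,fy=1))
    for n,cx,cy in [('L',356,285),('R',466,272)]:
        u=(140+cx/3,170+cy/3); print(n,u,ray('top',u,.037))
E
python3 meas.py
```

```text
board ((559.5014038085938, 156.84815979003906), (248.90077209472656, 207.66575622558594), 6.950461387634277) templ ((555.90283203125, 156.69613647460938), (151.16961669921875, 121.1513442993164), 5.985929012298584) tpl px [[243.39999389648438, 208.10000610351562], [298.6000061035156, 202.39999389648438], [305.70001220703125, 271.70001220703125], [250.39999389648438, 277.3999938964844]] areas 8610 7678
L (258.6666666666667, 265.0) [0.5013941  0.19065796 0.037     ]
R (295.33333333333337, 260.6666666666667) [0.51072682 0.11085371 0.037     ]
```

```bash
python3 - <<'E'
from h import *
im=np.load('pics/top0.npz')['im'];h=cv2.cvtColor(im,cv2.COLOR_RGB2HSV).astype(int)
roi=np.zeros(im.shape[:2],bool);roi[170:300,222:340]=1
B=(roi&(h[:,:,2]>165)).astype(np.uint8); B=cv2.morphologyEx(B,cv2.MORPH_OPEN,np.ones((5,5)))
cv2.imwrite('pics/m1.png',cv2.resize(B[165:300,215:345]*255,None,fx=4,fy=4))
P,c=quad(B,'top',.018); print(cv2.minAreaRect(P*1000))
C=[(277,57),(526,24),(564,312),(310,346)]
Q=np.array([ray('top',(140+x/3,170+y/3),.018)[:2] for x,y in C])*1000
print(Q,Q.mean(0),[np.linalg.norm(Q[i]-Q[(i+1)%4]) for i in range(4)])
for i,j in((2,1),(3,0)): v=Q[j]-Q[i];print(np.degrees(np.arctan2(v[1],v[0])))
for i,j in((1,0),(2,3)): v=Q[j]-Q[i];print(np.degrees(np.arctan2(-v[0],v[1])))
for n,u in (('sand',(192,243)),('cork',(365,222)),('plane',(260,152))): print(n,ray('top',u,.03))
E
```

```text
((572.9071044921875, 149.86228942871094), (223.97718811035156, 190.55223083496094), 6.950460433959961)
[[669.07883186 255.77782922]
 [692.96936867  68.47783733]
 [479.89309256  40.56776547]
 [454.90930129 228.09274374]] [574.2126486  148.22904394] [np.float64(188.81749048735895), np.float64(214.89642052152294), np.float64(189.18194232606876), np.float64(215.95150331155884)]
7.462476462510577
7.365617050129361
7.268954671254302
7.588777631957293
sand [0.54873536 0.34047522 0.03      ]
cork [ 0.5940322  -0.04108704  0.03      ]
plane [0.75068536 0.19155391 0.03      ]
```

View pics/m1.png

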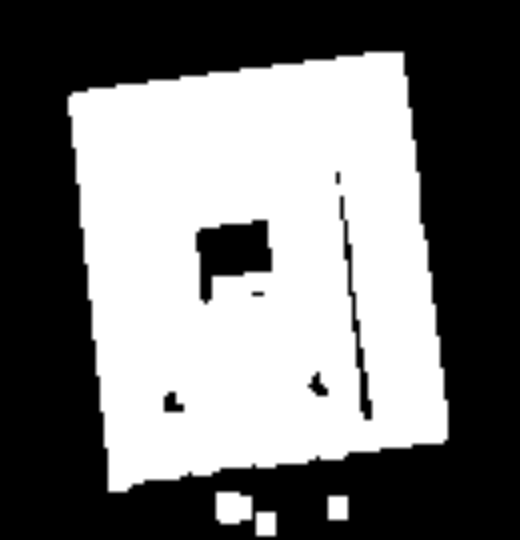

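```bash
python3 - <<'E'
from h import *
im=np.load('pics/top0.npz')['im']
cv2.imwrite('pics/win.png',cv2.resize(im[200:285,235:315],None,fx=7,fy=7,interpolation=cv2.INTER_CUBIC)[:,:,::-1])
print(ray('top',(274.3,230),.031))
E
```

```text
[0.57698585 0.1580717  0.031     ]
```

View pics/win.png

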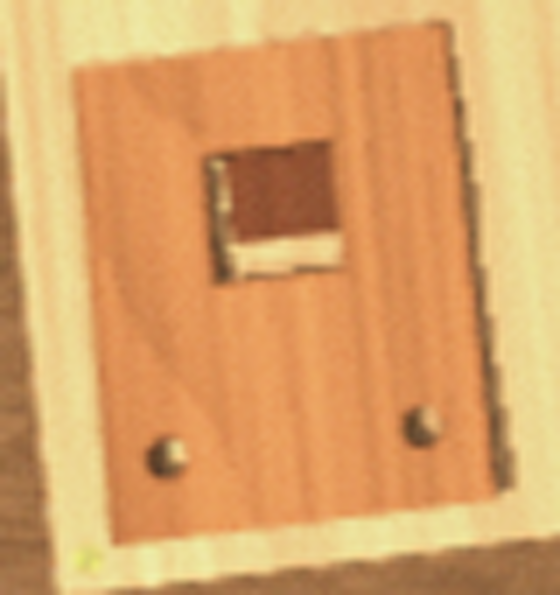

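Request:
carry_out([
  [0.033,-0.037,0,3,0.9],
  [0.066,-0.074,0,6,0.9],
  [0.1,-0.111,0,10,0.9],
  [0.133,-0.148,0,14,0.9],
  [0.166,-0.185,0,18,0.9],
  [0.2,-0.222,0,20.8,0.9],
  [0.233,-0.26,0,20.8,0.9],
  [0.266,-0.297,0,20.8,0.9],
  [0.3,-0.335,0,20.8,1],
  [0.333,-0.372,0,20.8,1],
  [0.366,-0.41,0,20.8,1],
  [0.4,-0.447,-0.03,20.8,1],
  [0.41,-0.465,-0.07,20.8,1],
  [0.414,-0.4705,-0.11,20.8,1],
  [0.414,-0.4705,-0.11,20.8,1],
  [0.414,-0.4705,-0.11,20.8,1],
  [0.414,-0.4705,-0.11,20.8,1],
])

```text
time_s: 1.8
tool_pos: [0.577, 0.1605, 0.2973]
tool_rot: [179.8, -0.1, 96.4]
force: [0.1, 0.4, 0.6]
grip_width: 0.0006
```

```bash
python3 - <<'E'
from h import *
o=env.get_obs();print({k:np.round(o[k],4) for k in('time_s','tool_pos','tool_rot','force','grip_width','joint_velocities')})
snap('wrist','w1')
E
```

```text
{'time_s': np.float64(1.8), 'tool_pos': array([0.577 , 0.1605, 0.2973]), 'tool_rot': array([ 1.798046e+02, -9.610000e-02,  9.643880e+01]), 'force': array([0.0803, 0.3825, 0.5678]), 'grip_width': np.float64(0.0006), 'joint_velocities': array([-0.1256, -0.865 ,  0.0761, -0.4507,  0.0823, -0.347 ,  0.1199])}
```

View pics/w1.png

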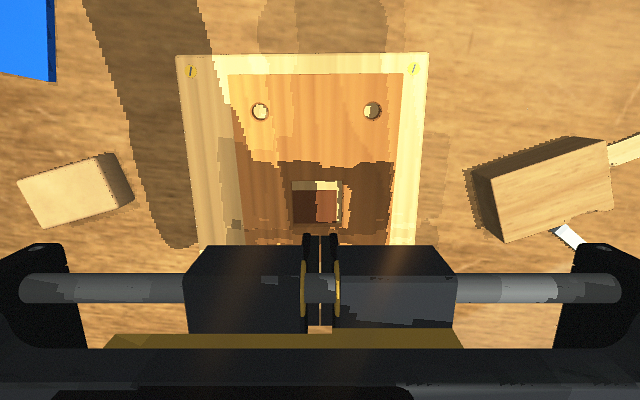

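```bash
cat >> h.py <<'E'
from scipy.spatial.transform import Rotation as Ro
def wray(uv,z,o):
    c=env.get_calibration('wrist');R=Ro.from_euler('xyz',o['tool_rot'],degrees=True).as_matrix();T=c['T_tool_cam']
    d=R@T[:3,:3]@np.linalg.inv(c['K'])@np.array([uv[0],uv[1],1.]);p=np.array(o['tool_pos'])+R@T[:3,3]
    return p+(z-p[2])/d[2]*d
E
python3 - <<'E'
from h import *
o=env.get_obs()
for n,u,z in (('R',(260,111),.037),('L',(372,110),.037),('wnr',(291.5,181),.033),('wnl',(339,181),.033),('wfl',(343.5,226),.029),('scrR',(190,71),.018),('scrL',(414,69.5),.018),('corR',(176,56),.018),('corL',(430,53),.018)): print(n,(wray(u,z,o)*1000).round(1))
im=np.load('pics/w1.npz')['im'];cv2.imwrite('pics/w1c.png',cv2.resize(im[40:250,160:450],None,fx=2.7,fy=2.7,interpolation=cv2.INTER_CUBIC)[:,:,::-1])
E
```

```text
R [510.9 110.8  37. ]
L [501.2 190.1  37. ]
wnr [560.4 137.4  33. ]
wnl [556.3 173.8  33. ]
wfl [594.2 182.7  29. ]
scrR [488.9  54.   18. ]
scrL [468.9 219.6  18. ]
corR [479.7  43.8  18. ]
corL [456.5 229.   18. ]
```

View pics/w1c.png

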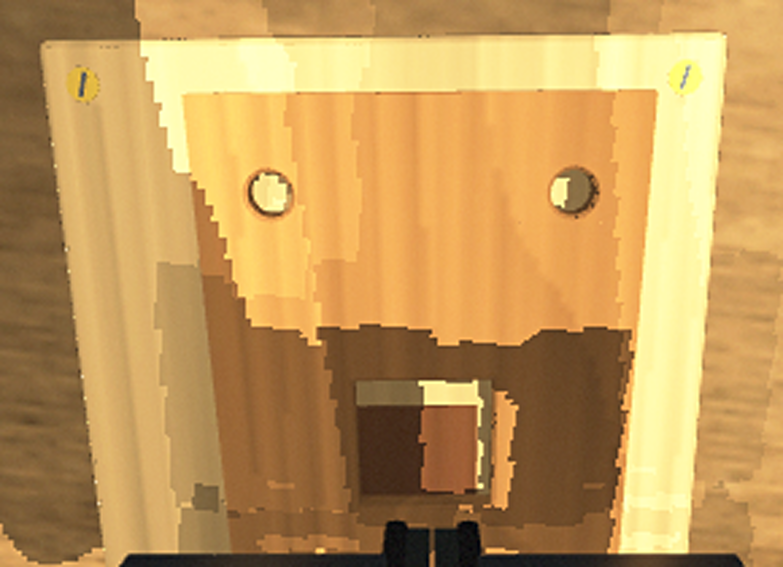

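Request:
carry_out([
  [0,-0.0015,-0.03,0,1],
  [0,-0.0015,-0.055,0,1],
  [0,-0.0015,-0.065,0,1],
  [0,-0.0015,-0.065,0,1],
])

```text
time_s: 2.25
tool_pos: [0.5763, 0.1582, 0.2299]
tool_rot: [-180.0, -0.0, 96.4]
force: [-0.2, -0.3, 0.4]
grip_width: 0.0004
```

```bash
cat > st.py <<'E'
from h import *
import sys
o=env.get_obs();print({k:np.round(o[k],4).tolist() for k in('time_s','tool_pos','tool_rot','force','wrist_torque','grip_width')})
im,d=snap('wrist',sys.argv[1])
cv2.imwrite('pics/%sz.png'%sys.argv[1],cv2.resize(im[0:270,130:510],None,fx=2,fy=2,interpolation=cv2.INTER_CUBIC)[:,:,::-1])
E
python3 st.py w2
```

```text
{'time_s': 2.25, 'tool_pos': [0.5763, 0.1582, 0.2299], 'tool_rot': [-179.968, -0.0141, 96.3905], 'force': [-0.1965, -0.277, 0.4484], 'wrist_torque': [-0.0056, 0.0189, 0.0079], 'grip_width': 0.0004}
```

View pics/w2z.png

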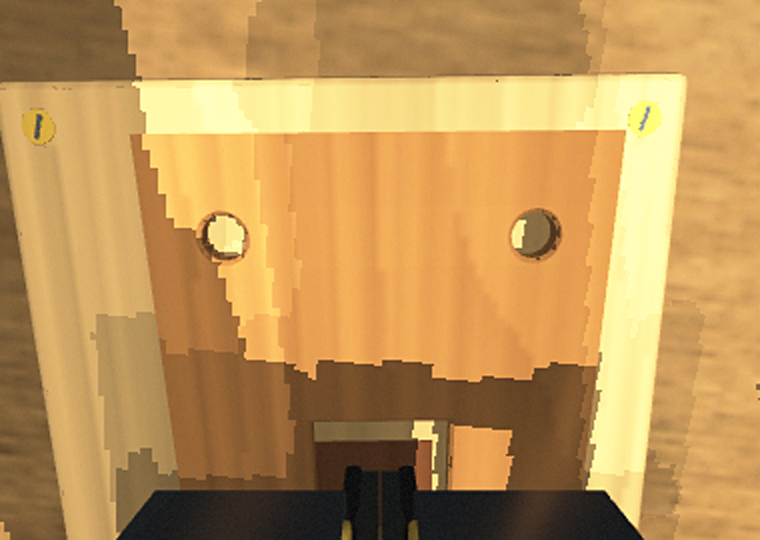

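The closed fingers (columns 345–413) sit over the window (314–450), so I'll go down and open lightly.

Request:
carry_out([
  [0.001,0,-0.015,0,1],
  [0.001,0,-0.025,0,1],
  [0.001,0,-0.025,0,1],
  [0.001,0,-0.025,0,1],
], grip_force=3)

```text
time_s: 2.7
tool_pos: [0.5775, 0.1573, 0.2045]
tool_rot: [-180.0, 0.0, 96.3]
force: [-0.4, 0.2, 0.2]
grip_width: 0.0005
```

Request:
carry_out([
  [0,0,0,0,0.8],
  [0,0,0,0,0.6],
  [0,0,0,0,0.4],
  [0,0,0,0,0.4],
], grip_force=3)

```text
time_s: 3.1
tool_pos: [0.5777, 0.1576, 0.2051]
tool_rot: [180.0, -0.0, 96.3]
force: [-0.5, -0.2, 1.3]
grip_width: 0.022
```

```bash
python3 st.py w3
```

```text
{'time_s': 3.1, 'tool_pos': [0.5777, 0.1576, 0.2051], 'tool_rot': [179.9659, -0.0358, 96.3243], 'force': [-0.4611, -0.1654, 1.3448], 'wrist_torque': [-0.1348, 0.0211, 0.0208], 'grip_width': 0.022}
```

View pics/w3z.png

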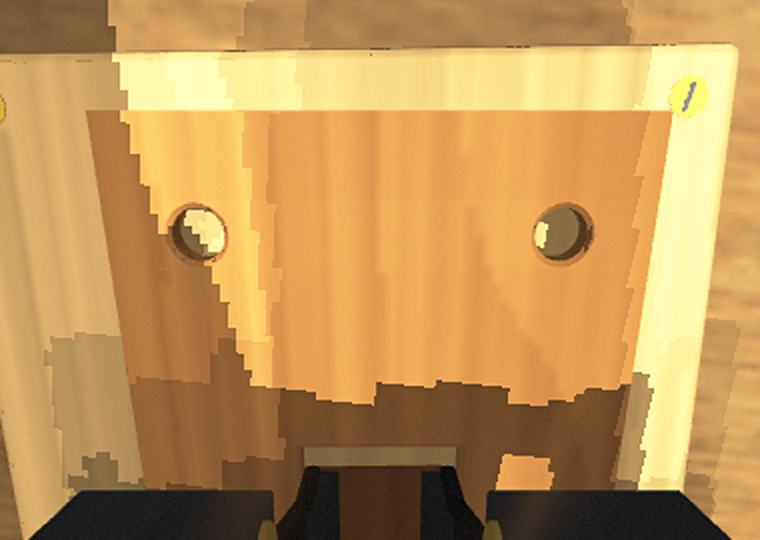

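```bash
cat > rel.py <<'E'
from h import *
import sys
o=env.get_obs()
# args: zoom coords of R hole, L hole
a=[float(x) for x in sys.argv[1:]]
z=a[4] if len(a)>4 else .037
R=wray((130+a[0]/2,a[1]/2),z,o)[:2]*1000;L=wray((130+a[2]/2,a[3]/2),z,o)[:2]*1000
m=(R+L)/2;v=L-R;th=np.radians(7.2);d=m-np.array([524.9,142.9])
print('R',R.round(1),'L',L.round(1),'mid',m.round(1),'len',np.linalg.norm(v).round(1),'yaw',np.degrees(np.arctan2(-v[0],v[1])).round(2),
'board dx,dy',(d@[np.cos(th),np.sin(th)]).round(1),(d@[-np.sin(th),np.cos(th)]).round(1))
E
python3 rel.py 200 234 563 234
python3 - <<'E'
from h import *
o=env.get_obs();print(wray((474.5,48),.018,o)*1000, wray((497.5,22),.018,o)*1000)
E
```

```text
R [511.  110.4] L [502.1 190.1] mid [506.6 150.2] len 80.1 yaw 6.38 board dx,dy -17.3 9.6
[467.88894195 218.84443025  18.        ] [455.94012829 226.70546919  18.        ]
```

Request:
carry_out([
  [0.004,0.0005,0,0.2,0.4],
  [0.008,0.001,0,0.4,0.4],
  [0.012,0.0015,0,0.6,0.4],
  [0.016,0.002,0,0.8,0.4],
  [0.018,0.0023,0,0.8,0.4],
  [0.018,0.0023,0,0.8,0.4],
])

```text
time_s: 3.75
tool_pos: [0.596, 0.1595, 0.2046]
tool_rot: [180.0, 0.0, 97.1]
force: [0.1, -0.5, -1.2]
grip_width: 0.0225
```

```bash
python3 st.py w4
```

```text
{'time_s': 3.75, 'tool_pos': [0.596, 0.1595, 0.2046], 'tool_rot': [179.9786, 0.023, 97.1096], 'force': [0.1412, -0.5486, -1.2491], 'wrist_torque': [-0.0517, -0.1561, 0.0111], 'grip_width': 0.0225}
```

View pics/w4z.png

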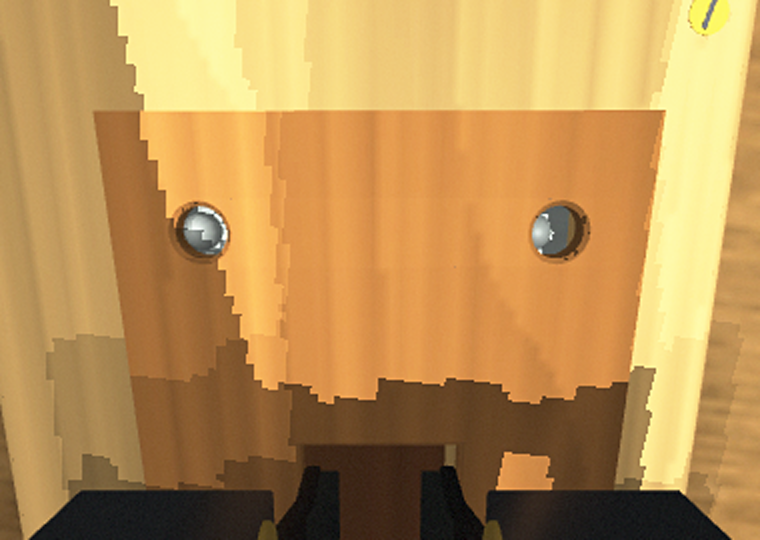

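Steel pins now show in both holes, at about (200,230) and (550,232). I'll zoom in on them.

```bash
cat > zz.py <<'E'
from h import *
import sys
f,a,b,c=sys.argv[1:5];a,b,c=map(float,(a,b,c))
im=np.load('pics/%s.npz'%f)['im']
q=lambda u,v:cv2.resize(im[int(v)-22:int(v)+22,int(u)-22:int(u)+22],None,fx=8,fy=8,interpolation=cv2.INTER_CUBIC)
cv2.imwrite('pics/%szz.png'%f,np.hstack([q(a,c),q(b,c)])[:,:,::-1])
d=np.load('pics/%s.npz'%f)['d']
print(rel:=None)
E
python3 zz.py w4 230 410 116; python3 rel.py 202 233 559 232
```

```text
None
R [529.5 111.8] L [519.5 189.7] mid [524.5 150.7] len 78.5 yaw 7.32 board dx,dy 0.6 7.8
```

View pics/w4zz.png

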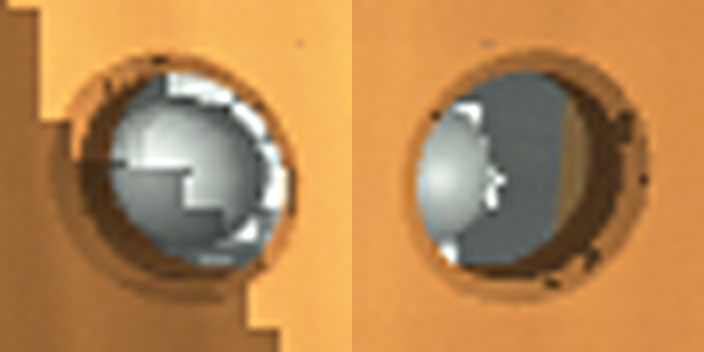

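```bash
python3 - <<'E'
from h import *
o=env.get_obs();th=np.radians(7.2);A=np.array([[np.cos(th),np.sin(th)],[-np.sin(th),np.cos(th)]])
f=lambda u,z:(A@(wray(u,z,o)[:2]*1000-[524.9,142.9])).round(1)
for z in(.033,.035,.037):print(z,'holeR',f((229.5,116.2),z),'holeL',f((410,116),z))
print('pinR',f((231.75,116.25),.0285),'pinL',f((399,116),.0285))
d=np.load('pics/w4.npz')['d']
T=env.get_calibration('wrist')
for u in [(250,116),(320,116),(390,116),(320,80),(320,150),(320,62)]:
    D=d[u[1],u[0]];p=T['T_tool_cam'][:3,:3]@(np.linalg.inv(T['K'])@[u[0],u[1],1]*D)+T['T_tool_cam'][:3,3]
    R=Ro.from_euler('xyz',o['tool_rot'],degrees=True).as_matrix();print(u,(R@p+o['tool_pos']).round(4))
E
```

```text
0.033 holeR [  0.7 -33.1] holeL [ 0.6 48.4]
0.035 holeR [  0.6 -32.6] holeL [ 0.5 47.8]
0.037 holeR [  0.5 -32.1] holeL [ 0.5 47.3]
pinR [  0.8 -33.3] pinL [ 0.8 44.5]
(250, 116) [0.5284 0.1195 0.0343]
(320, 116) [0.5245 0.1506 0.0348]
(390, 116) [0.5205 0.1812 0.0367]
(320, 80) [0.5096 0.1487 0.036 ]
(320, 150) [0.5395 0.1525 0.0347]
(320, 62) [0.5024 0.1478 0.0357]
```

Request:
carry_out([
  [0.0004,-0.001,0,0,0.4],
  [0.0005,-0.0018,0,0,0.4],
  [0.0005,-0.0018,0,0,0.4],
  [0.0005,-0.0018,0,0,0.6],
  [0.0005,-0.0018,0,0,0.6],
  [0.0005,-0.0018,0,0,0.6],
])

```text
time_s: 4.4
tool_pos: [0.5962, 0.1581, 0.2051]
tool_rot: [180.0, -0.0, 97.1]
force: [0.4, 0.4, 0.2]
grip_width: 0.0178
```

```bash
python3 st.py w5; python3 zz.py w5 230 410 116
```

```text
{'time_s': 4.4, 'tool_pos': [0.5962, 0.1581, 0.2051], 'tool_rot': [179.9632, -0.0249, 97.1253], 'force': [0.3933, 0.4434, 0.155], 'wrist_torque': [0.0027, 0.0298, 0.0415], 'grip_width': 0.0178}
None
```

View pics/w5z.png

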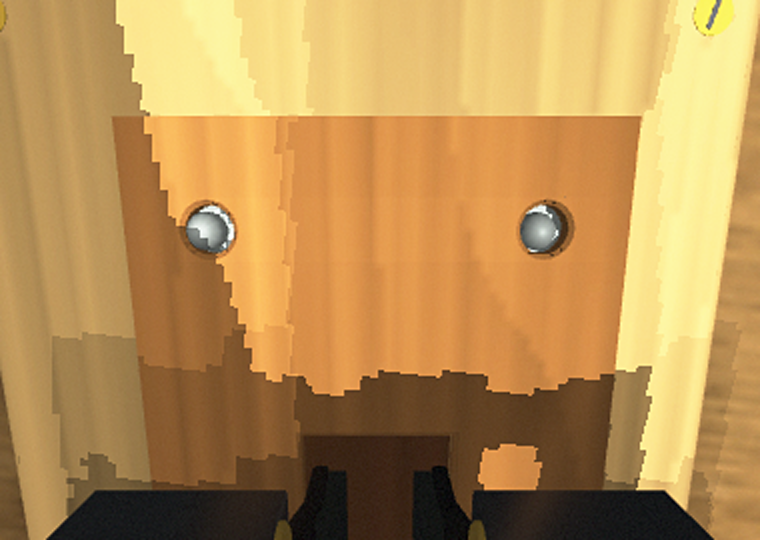

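View pics/w5zz.png

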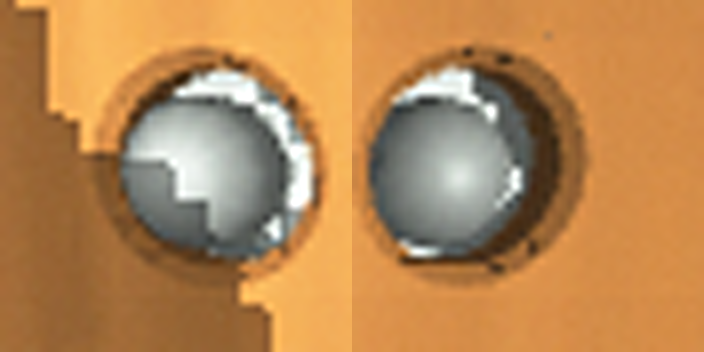

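```bash
cat > dep.py <<'E'
from h import *
import sys
o=env.get_obs();d=np.load('pics/%s.npz'%sys.argv[1])['d'];T=env.get_calibration('wrist')
R=Ro.from_euler('xyz',o['tool_rot'],degrees=True).as_matrix()
for n,u0,u1,v0,v1 in [('nearband',205,430,65,85),('midR',255,300,105,130),('midL',330,380,105,130),('farband',215,270,150,170),('farbandL',370,420,150,170),('board',205,440,35,50),('pinR',232,240,110,120),('pinL',395,404,110,120)]:
    vv,uu=np.mgrid[v0:v1,u0:u1];D=d[v0:v1,u0:u1];k=D>0
    c=np.linalg.inv(T['K'])@np.stack([uu[k],vv[k],np.ones(k.sum())])*D[k]
    p=R@(T['T_tool_cam'][:3,:3]@c+T['T_tool_cam'][:3,3:])+np.array(o['tool_pos'])[:,None]
    print(n,np.median(p,axis=1).round(4),k.mean().round(2))
E
python3 dep.py w5; python3 rel.py 211 228 546 229 .026
```

```text
nearband [0.507  0.1456 0.0256] 0.99
midR [0.5282 0.1291 0.0256] 1.0
midL [0.5236 0.1657 0.0256] 1.0
farband [0.5505 0.1138 0.0256] 0.99
farbandL [0.5412 0.1884 0.0256] 0.99
board [0.4919 0.146  0.0176] 0.99
pinR [0.5293 0.1098 0.0269] 0.99
pinL [0.5198 0.1858 0.0282] 0.99
R [529.2 109.6] L [519.6 188.2] mid [524.4 148.9] len 79.3 yaw 7.01 board dx,dy 0.3 6.0
```

The template is flat: its top is 8.0 mm above the board everywhere, and a pin shows in both holes. I'll close the fingers and pull straight out.

Request:
carry_out([
  [0,0,0,0,0.9],
  [0,0,0,0,0.9],
  [0,0,0.015,0,0.9],
  [0,0,0.04,0,0.9],
  [0,0,0.08,0,0.9],
  [0,0,0.12,0,0.9],
  [0,0,0.12,0,0.9],
  [0,0,0.12,0,0.9],
])

```text
time_s: 5.25
tool_pos: [0.5965, 0.1578, 0.3271]
tool_rot: [179.8, -0.1, 97.1]
force: [-0.3, -0.2, -1.4]
grip_width: 0.0043
```

```bash
python3 st.py w6; python3 - <<'E'
from h import *
snap('scene','scene6');snap('top','top6')
o=env.get_obs();d=np.load('pics/w6.npz')['d'];T=env.get_calibration('wrist')
R=Ro.from_euler('xyz',o['tool_rot'],degrees=True).as_matrix()
for u in [(300,100),(270,130),(370,130),(300,70),(280,160),(360,160),(300,45)]:
    p=R@(T['T_tool_cam'][:3,:3]@(np.linalg.inv(T['K'])@[u[0],u[1],1]*d[u[1],u[0]])+T['T_tool_cam'][:3,3])+o['tool_pos'];print(u,p.round(4))
E
```

```text
{'time_s': 5.25, 'tool_pos': [0.5965, 0.1578, 0.3271], 'tool_rot': [179.7918, -0.0679, 97.1098], 'force': [-0.2706, -0.1521, -1.359], 'wrist_torque': [0.0646, 0.0422, -0.0429], 'grip_width': 0.0043}
(300, 100) [0.517  0.1316 0.0233]
(270, 130) [0.5444 0.1089 0.0225]
(370, 130) [0.5339 0.1934 0.0211]
(300, 70) [0.4932 0.1285 0.0138]
(280, 160) [0.5689 0.1197 0.0222]
(360, 160) [0.5602 0.1889 0.022 ]
(300, 45) [0.4745 0.1265 0.0155]
```

View pics/w6z.png

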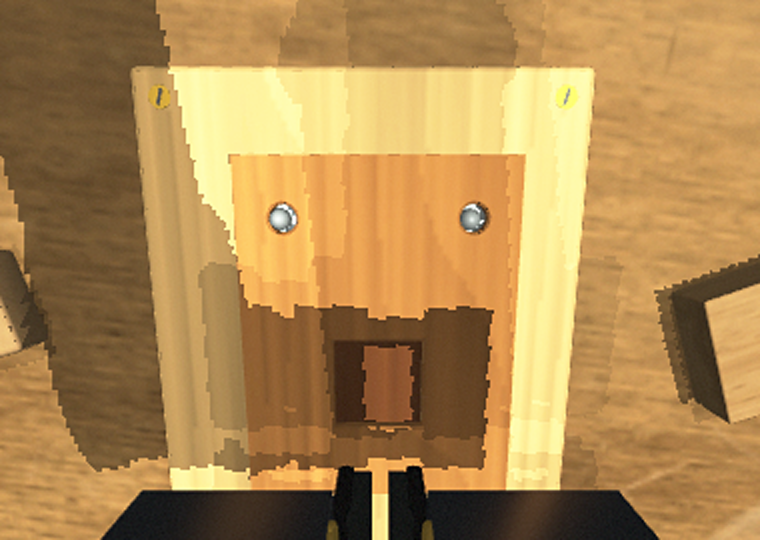

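View pics/top6.png

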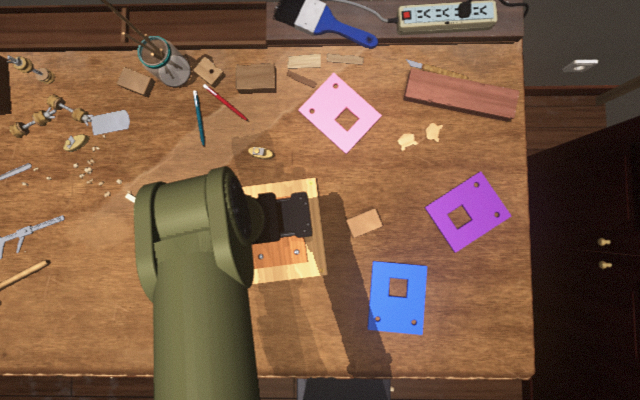

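The wrist view shows both pins through the holes, at (283,218) and (474,218), and the template square on the board. The top view shows the plane and cork block where they were, and the arm clear of the work. Handing in.

```bash
python3 -c "
from h import *
print(env.sign_off())"
```

```text
the job is handed in; nothing more can be done
None
```

The template is home: both pins stand in its holes, it lies flat on the board, and the job is handed in. It took about 5.4 s of the 72 s allowed.

**How it was done:** I put the closed fingers into the template's window and opened them lightly (3 N). I slid it about 18 mm away from the robot and turned it 0.8°, which brought both pins into view in the holes. A further 1.8 mm to the right and letting go made it drop. I then withdrew the fingers straight up.

**Last checks:**
- **Flatness:** straight after the drop, wrist depth put the template's top level everywhere at 25.6 mm, 8.0 mm above the board's 17.6 mm. It was seen square on the board after withdrawal.
- **Fit:** a pin shows in both holes. The pins sit about 6 mm left of nominal, within the 12 mm allowed.
- **Bystanders:** the cork block and the brass plane are unmoved in the final top view. The arm hid the sanding block there, and the wrist view shows only part of it, so I did not measure it. No move went near it.
- **Disagreements:** depth points taken from higher up after withdrawal were noisy and 2–4 mm low, though the template still stood above the board. The two cameras differed by about 3 mm on the board's centre.
- **Not done:** I made no push test against the pins.

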